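# Fit the length-stop pin of the soap cutter

## Robot

A 6-joint arm with a two-finger parallel gripper is mounted at the origin on a cart in front of the work surface, level with it; the furniture and walls round the work are solid. World frame = base frame: x ahead of the robot, y to its left, z up, the work surface at z = 0. Lengths are in m, angles in rad, forces in N, time in s.
With the tool pointing down it reaches from about 0.25 to 0.775 m from the base axis. Payload 4 kg.
Tool frame: the origin (TCP) lies midway between the tips of the shut fingers; the grasp point (between the pads) lies 19 mm behind it; z points along the fingers, y is the line along which they close (so a half turn about z gives the same grasp; the last joint's range is limited). The gripper opens to 94 mm and grips with 3 to 60 N. Pads are 16 mm wide; open, the fingers measure 119 mm over their backs; the gripper's body (75 mm by 177 mm) begins 78 mm behind the grasp point.
Start: joints at [-1.34, 0.087, 1.371, -0, 1.684, -0.103], TCP at [0.18, -0.52, 0.206] pointing down, gripper open.
Joint ranges: [-3.1, 3.1], [-0.76, 2.03], [0.27, 2.55], [-1.08, 4.22], [0.17, 2.65], [-2.57, 2.57]. Speed limits (rad/s): [2.79, 2.79, 3.14, 3.14, 3.14, 3.14].

## Interface

Orientations are given as a rotation vector (axis times angle).
In Python, from workcell import robot gives the robot as it stands.
- The arm moves only by the tool drive_tool, never from a script. Its argument "plan" is one flat list of numbers, 7 for each row, row after row: the turn, a rotation vector about the tool's x, y, z in rad, then the shift along the tool's x, y, z in cm, then the closure, from -1 (fully open) to 1 (shut). In form: [ax, ay, az, dx, dy, dz, jaw, ax, ay, az, dx, dy, dz, jaw, ...]. A call has exactly 5 rows; each row shifts and turns the commanded pose from where the row before left it, along the tool's axes as they then stand; what a row does not reach is not made up. A row lasts 1/10 s, in which the tool goes at most 50 mm and 8.59 degrees, less where a joint would pass 70% of its speed; a pose out of reach is approached as far as the arm can. A call with a gripper value outside its range is refused whole. The fingers move at their own pace and stop on an object; "grip_force" is the grip in N (left out, the last holds). Time passes only in rows, so rows that do not move let the fingers close, or fill a call up. It gives the time, the measured TCP pose, the force, the opening and the grip force at its end, in the units of the state.
- robot.sense(): the state, without advancing time (a new reading comes with each control period).
- robot.capture(name): name is "side" or "top"; returns the picture (384x512x3 uint8, blue, green, red); there is no depth.
- robot.calibration(name): a dict with "K" (3x3 intrinsics, pixels), "origin" and "rotation" of the camera in the world. Camera axes: x right, y down, z forward; pixel columns grow to the right and rows downward; lengths in m; the calibration is good to about 2 mm. A picture is of the moment at which its call begins. calibration takes no time and is no camera call.
- robot.sign_off(): hands the job in; it is judged then, once.
The state is a dict: "t": time; "joint_positions": joint angles; "dq": joint speeds; "joint_efforts": joint torques, N m; "eef_pos": TCP position; "ee_rot": TCP orientation; "wrist_force": force on the tool from outside, world axes, zero at the start; "moment": the same for the moment, N m; "finger_gap": opening from 0.0 (shut) to 1.0 (fully open); "grasp_force": force on a finger pad.
Only numpy, scipy, OpenCV 4.12 (cv2) and the standard library are available. Lean on these libraries where they do the work, as an engineer would, in place of code of your own. Each camera call takes 0.05 s, during which the arm holds its last target. There are 200 camera calls.

## Task

Take the steel stop pin out of its wooden holder and fit it into the bore of the sliding block on the soap cutter's rail: lean the pin about 15 degrees along the rail and let its lower edge enter the bore first, a few millimetres deep, then straighten it up and slide it home until its collar lies flush on the block, and let go. The block's place along the rail has to be felt for; press gently, never harder than about 25 N, and leave the other things standing round the work where they are.

Things in the scene. Friction and masses are not known exactly. Their poses are not given: they have to be found in the camera images.
- stop_pin: Loose steel pin, 102 mm tall, 0.16 kg. Origin: centre of its foot (bottom face), z up along it. Round shaft 20 mm in diameter, z = 0 to 50 mm, foot rim rounded by 2 mm; round collar 32 mm in diameter, z = 50 to 56; flat grip paddle, z = 56 to 102, 30 mm wide along x, 14 mm thick along y. Starts upright in the holder, collar on the holder's top.
- pin_grip (a point): Middle of the pin's flat grip paddle, 79 mm above its foot on the pin's axis; axes as the pin's. Grasp here across the 14 mm thickness (y).
- holder: Fixed pale wooden block 75 x 75 x 58 mm with an upright hole 23 mm in diameter right through its middle. Origin: centre of its underside, z up.
- rail: Fixed aluminium rail base, 220 mm long (x, roughly away from the robot), 96 mm wide (y), with dark guide strips. Origin: centre of its underside, z up. On it rides an aluminium sliding block 116 mm long (x), 64 mm wide, with an upright bore in the middle of its flat top. When the pin is home its foot is 14 mm above this origin.
- rail_mid (a point): Point fixed to the rail, over its middle, level with the block's flat top (64 mm above the rail's origin); axes as the rail's. Bore: 21.6 mm in diameter, 1.5 mm chamfer, 54 mm deep (through), centred across the rail (y = 0); its centre starts anywhere from x = -25 to +25 mm here, not reported. The block slides along x (28 mm either way) only if pushed with over 10 N.
- soap_stamp: Bystander: turned wooden stamp, 39 mm wide, 60 mm tall, loose. Origin: centre of its underside.
- masking_tape: Bystander: roll of masking tape lying flat, 96 mm across, 25 mm tall, loose. Origin: centre of its underside.
- pinch_bowl: Bystander: small steel bowl, 70 mm across, 29 mm tall, loose. Origin: centre of its underside.
- mica_pot: Bystander: round pot with a white lid, 73 mm across, 65 mm tall, loose. Origin: centre of its underside.
Mind the look-alikes: they are no part of the job. What is shaped like the rail but green is not meant.

How it is judged:
On the way, in this order (a step that is already met when the one before it is completed fails the run):
1. the pin is lifted out of the holder, its foot above the holder's top (height (world z) of stop_pin above 0.062 m), for 0.1 s.
2. the pin leans by more than 7 degrees along the rail with the middle of its foot more than 1 mm below the bore's mouth (angle between stop_pin's own z axis and vertical above 0.12 rad and angle between the z axis of stop_pin and the y axis of rail, either way round above 1.48 rad and z of stop_pin in the frame of rail between 0.045 and 0.063 m and x of stop_pin in the frame of rail between -0.045 and 0.045 m and y of stop_pin in the frame of rail between -0.006 and 0.006 m), for 0.1 s.
3. the pin stands straight (within 3.5 degrees) in the mouth of the bore, not yet home (angle between stop_pin's own z axis and vertical below 0.06 rad and z of stop_pin in the frame of rail between 0.02 and 0.063 m and y of stop_pin in the frame of rail between -0.004 and 0.004 m and x of stop_pin in the frame of rail between -0.045 and 0.045 m), for 0.05 s.
At the end, for the whole second after the job is handed in: The pin stands upright (within 3 degrees) in the bore of the sliding block, its collar flush on the block's top (foot 11 to 16.5 mm above the rail's origin, within 3 mm of the rail's midline and 31 mm of its middle), at rest and released (z of stop_pin in the frame of rail between 0.011 and 0.0165 m and y of stop_pin in the frame of rail between -0.003 and 0.003 m and x of stop_pin in the frame of rail between -0.031 and 0.031 m and angle between stop_pin's own z axis and vertical below 0.05 rad and linear speed of stop_pin below 0.02 m/s); the robot touches nothing.
It fails at once if the pin is pressed against the rail or its block with more than 40 N (contact force between stop_pin and rail above 40 N).
It fails at once if the gripper presses on the rail or its block with more than 40 N (contact force between the arm and rail above 40 N).
It fails at once if a bystander is moved by more than 30 mm (distance of any of soap_stamp, mica_pot, masking_tape, pinch_bowl from where it was at the start of the episode above 0.03 m).
It also fails if it takes over 64 s, if anything falls off the work surface, if the arm or the gripper's body presses on something with over 40 N, if the wrist force passes 120 N, or if a joint passes its speed limit or range.

## Working session

There is one attempt and no reset: what is moved stays moved. The work goes in short steps, Python scripts to look and compute and a tool call to move; the robot and the scene stay as the last step left them, time stands still between calls to the robot, and variables do not carry over. Pictures are saved under pics/ and viewed, at most 10 in all, crops included, and the job is handed in when it is done.

Besides the shell and the picture viewer there is one more tool, called after "Request:" in YAML: its name, and indented under it one key for each argument. drive_tool: Moves the arm, as the interface text tells. Its arguments: {"type":"object","properties":{"plan":{"type":"array","items":{"type":"number"}},"grip_force":{"type":"number"}},"required":["plan"]}

```bash
mkdir -p pics; ls; python3 - <<'E'
from workcell import robot
import cv2,numpy as np
for n in("side","top"):
    cv2.imwrite(f"pics/{n}0.png",robot.capture(n)); c=robot.calibration(n); print(n,np.round(c["K"],1).tolist(),np.round(c["origin"],3),np.round(c["rotation"],3).tolist())
print(robot.sense())
E
```

```text
pics
side [[380.7, 0.0, 254.3], [0.0, 380.7, 191.2], [0.0, 0.0, 1.0]] [ 0.469 -0.909  0.873] [-2.302, -0.064, 0.018]
top [[432.9, 0.0, 254.2], [0.0, 432.9, 194.2], [0.0, 0.0, 1.0]] [ 0.349 -0.011  1.342] [-2.196, 2.172, -0.103]
{'t': 0.1, 'joint_positions': array([-1.34010337e+00,  8.78460178e-02,  1.37207924e+00, -5.02991098e-06,
        1.68361333e+00, -1.03102380e-01]), 'dq': array([ 0.00020019, -0.00156394, -0.0032726 , -0.00050065,  0.00083955,
       -0.00089683]), 'joint_efforts': array([ 1.69906547e-03, -3.41252482e+01, -3.03301156e+01,  7.19377049e-02,
        3.04430863e-02, -9.43507484e-05]), 'eef_pos': array([ 0.18007625, -0.51916168,  0.20445252]), 'ee_rot': array([-3.09602531e+00, -5.21570296e-01,  2.02579758e-04]), 'wrist_force': array([ 0.09317085, -0.66165223, -0.40297286]), 'moment': array([-0.00483785, -0.01508713, -0.03805922]), 'grasp_force': 0.0, 'finger_gap': 1.0026976090655013}
```

View pics/side0.png

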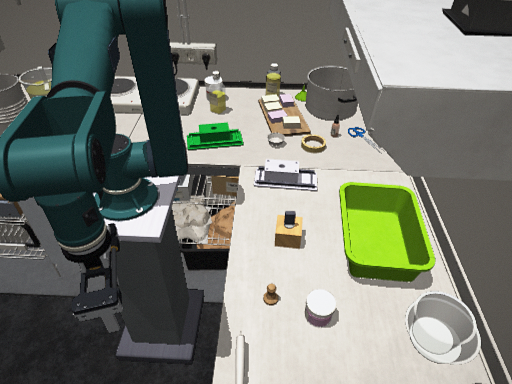

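View pics/top0.png

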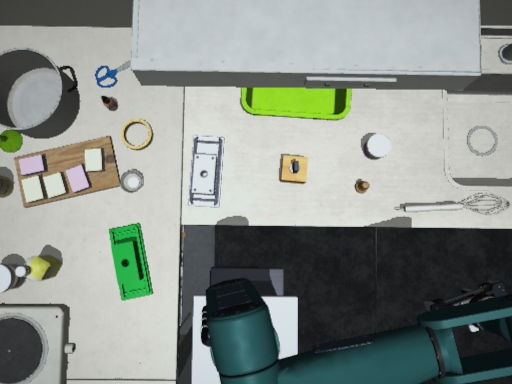

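Side view: the pin (dark paddle) is at (290,217) in the wooden holder (289,235), the aluminium rail at (285,176) and the green look-alike at (215,136). Top view: the pin is at (294,168), the rail at (206,172) and the green decoy at (130,262).
Rail candidates in the top view are aluminium (206,172), which I choose, and green (130,262), which I reject. For the pin, I choose the dark one in the holder at (294,168); the wooden stamp at (362,186) isn't it. Next I'll check this in one close crop.

```bash
python3 - <<'E'
import cv2,numpy as np
s=cv2.imread("pics/side0.png");t=cv2.imread("pics/top0.png")
a=cv2.resize(t[125:215,180:315],None,fx=5.9,fy=5.9,interpolation=cv2.INTER_CUBIC)[:, :796]
cv2.imwrite("pics/c1.png",a)
b=cv2.resize(s[150:255,245:330],None,fx=5.6,fy=5.6,interpolation=cv2.INTER_CUBIC)
cv2.imwrite("pics/c2.png",b)
E
```

```text
(no output)
```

View pics/c1.png

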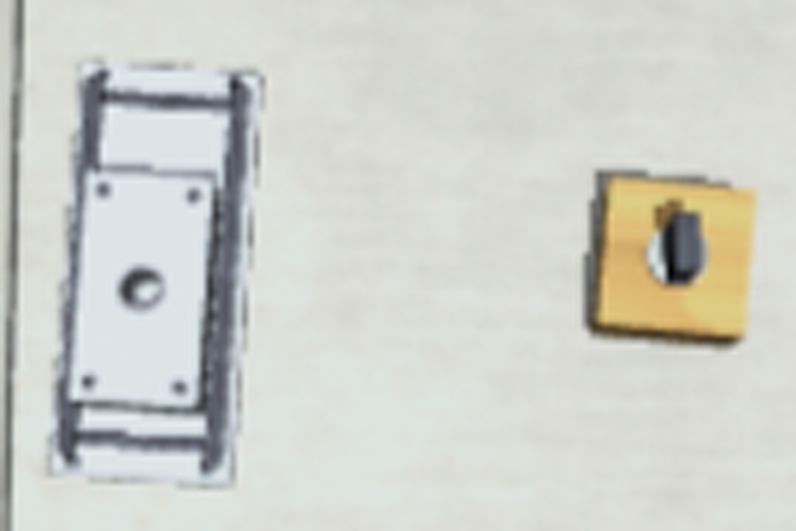

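View pics/c2.png

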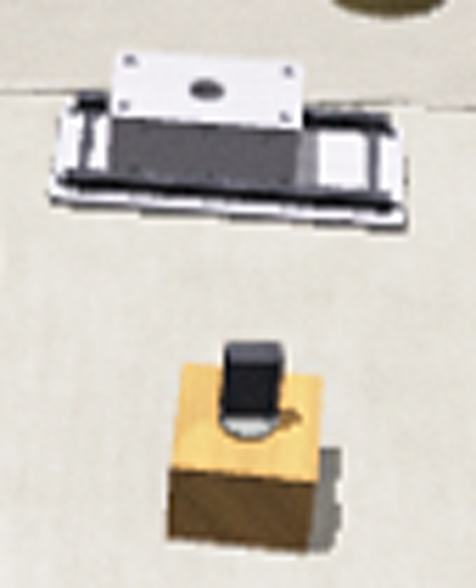

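```bash
cat > h.py <<'E'
import cv2,numpy as np,json,os
from workcell import robot
from scipy.spatial.transform import Rotation as R
def cam(n):
    c=robot.calibration(n);r=np.array(c["rotation"]);r=r if r.shape==(3,3) else R.from_rotvec(r).as_matrix()
    return np.array(c["K"]),r,np.array(c["origin"])
def ray(n,p):
    K,r,o=cam(n);d=r@np.linalg.solve(K,[p[0],p[1],1]);return o,d/np.linalg.norm(d)
def plane(n,p,z):
    o,d=ray(n,p);return o+d*(z-o[2])/d[2]
def tri(a,b):
    A=np.zeros((3,3));v=np.zeros(3);L=[ray("top",a),ray("side",b)]
    for o,d in L: M=np.eye(3)-np.outer(d,d);A+=M;v+=M@o
    x=np.linalg.solve(A,v);return x,[np.linalg.norm((np.eye(3)-np.outer(d,d))@(x-o)) for o,d in L][0]*2
def ct(p): return (np.array(p)+.5)/5.9-.5+[180,125]
def cs(p): return (np.array(p)+.5)/5.6-.5+[245,150]
E
python3 - <<'E'
from h import *
np.set_printoptions(precision=4,suppress=True)
T=dict(s1=[(103,190),(289,72)],s2=[(193,195),(290,115)],s3=[(88,382),(130,61)],s4=[(180,387),(124,105)],bore=[(142,288),(207,89)],
h1=[(608,178),(322,377)],h2=[(755,190),(312,482)],h3=[(600,328),(183,363)],h4=[(740,342),(169,466)])
P={}
for k,(a,b) in T.items(): P[k],e=tri(ct(a),cs(b));print(k,P[k],round(e,4))
m=lambda *k:np.mean([P[i] for i in k],0)
print("block",m("s1","s2","s3","s4"),"holder",m("h1","h2","h3","h4"))
d=m("s1","s2")-m("s3","s4");print("rail yaw",np.degrees(np.arctan2(d[1],d[0])))
d=m("h1","h2")-m("h3","h4");print("holder yaw",np.degrees(np.arctan2(d[1],d[0])))
for n,roi in(("top",(280,155,308,182)),("side",(278,205,303,228))):
    im=cv2.imread(f"pics/{n}0.png");x0,y0,x1,y1=roi;c=cv2.resize(im[y0:y1,x0:x1],None,fx=8,fy=8,interpolation=cv2.INTER_CUBIC)
    g=((c.max(2)<115)).astype(np.uint8)
    cn=max(cv2.findContours(g,0,2)[0],key=cv2.contourArea);r=cv2.minAreaRect(cn);f=lambda p:(np.array(p)+.5)/8-.5+[x0,y0]
    b=[f(p) for p in cv2.boxPoints(r)];print(n,"paddle c",f(r[0]),np.array(b))
    for z in(.11,.082):print([plane(n,p,z)[:2] for p in b])
# rail base extents (bright/dark outline) by hand corners on z: top crop
for p in[(82,62),(262,72),(50,470),(232,483)]:print("railcorner",plane("top",ct(p),.01))
E
```

```text
s1 [0.5655 0.1476 0.0651] 0.0002
s2 [0.5639 0.102  0.0673] 0.0012
s3 [0.4674 0.1529 0.0651] 0.0015
s4 [0.4651 0.1066 0.0668] 0.0019
bore [0.5152 0.1268 0.0657] 0.0014
h1 [ 0.5761 -0.108   0.0575] 0.0002
h2 [ 0.5693 -0.1829  0.058 ] 0.0031
h3 [ 0.5005 -0.1041  0.0594] 0.0027
h4 [ 0.4943 -0.1754  0.0564] 0.0021
block [0.5155 0.1273 0.0661] holder [ 0.535  -0.1426  0.0578]
rail yaw -2.909125032308496
holder yaw -4.325317907173695
top paddle c [294.936  166.3982] [[291.5519 160.2759]
 [297.858  160.0423]
 [298.3202 172.5205]
 [292.014  172.7541]]
[array([ 0.5512, -0.1298]), array([ 0.5521, -0.1479]), array([ 0.5159, -0.1493]), array([ 0.515 , -0.1312])]
[array([ 0.5558, -0.1325]), array([ 0.5567, -0.151 ]), array([ 0.5197, -0.1525]), array([ 0.5188, -0.1339])]
side paddle c [289.3765 218.0209] [[283.6509 224.9269]
 [284.1774 210.7103]
 [295.1022 211.1149]
 [294.5757 225.3315]]
[array([ 0.5175, -0.1932]), array([ 0.5193, -0.138 ]), array([ 0.5502, -0.1378]), array([ 0.5473, -0.1929])]
[array([ 0.5193, -0.1669]), array([ 0.5211, -0.1097]), array([ 0.5532, -0.1095]), array([ 0.5502, -0.1667])]
railcorner [0.6432 0.167  0.01  ]
railcorner [0.639  0.0718 0.01  ]
railcorner [0.427  0.1789 0.01  ]
railcorner [0.4213 0.0839 0.01  ]
```

Rail yaw is about −3° and the bore at (0.515, 0.127) with its top at about 0.065. The pin is at (0.535, −0.141), with the paddle's width nearly along world x. I'm moving now.

Request:
drive_tool:
  plan: [0,0,0,3.8,-2,0,-1,0,0,0,3.8,-2,0,-1,0,0,0,3.8,-2,0,-1,0,0,0,3.8,-2,0,-1,0,0,0,3.8,-2,0,-1]
  grip_force: 40

```text
t: 0.6
eef_pos: [0.3276, -0.3613, 0.205]
ee_rot: [-3.097, -0.521, 0.0]
wrist_force: [0.3, -0.5, -0.4]
finger_gap: 1.0
grasp_force: 0.0
```

Request:
drive_tool:
  plan: [0,0,0,3.8,-2,0,-1,0,0,0,3.8,-2,0,-1,0,0,0,3.8,-2,0,-1,0,0,0,3.8,-2,0,-1,0,0,0,3.8,-2,0,-1]

```text
t: 1.1
eef_pos: [0.4744, -0.2046, 0.205]
ee_rot: [-3.098, -0.522, 0.001]
wrist_force: [0.3, -0.3, -0.4]
finger_gap: 1.0
grasp_force: 0.0
```

Request:
drive_tool:
  plan: [0,0,0.1,0,0,0,-1,0,0,0.1,0,0,0,-1,0,0,0.1,0,0,0,-1,0,0,0,0,0,0,-1,0,0,0,0,0,0,-1]

```text
t: 1.6
eef_pos: [0.4735, -0.2061, 0.2051]
ee_rot: [-3.141, -0.056, 0.001]
wrist_force: [-1.1, 0.6, 0.2]
finger_gap: 1.0
grasp_force: 0.0
```

```bash
cat >> h.py <<'E'
def go(pos,yaw,tilt=0):
    """world pose of target TCP (yaw of tool x, tilt about tool y) -> turn (rad), shift (cm) in current tool axes"""
    s=robot.sense();r=R.from_rotvec(s["ee_rot"]);t=R.from_euler("z",yaw,degrees=True)*R.from_rotvec([np.pi,0,0])*R.from_rotvec([0,np.radians(tilt),0])
    print("t",round(s["t"],2),"pos",s["eef_pos"].round(4),"F",s["wrist_force"].round(1),"gap",round(s["finger_gap"],3))
    print("turn",(r.inv()*t).as_rotvec().round(3),"shift cm",(r.inv().apply(np.array(pos)-s["eef_pos"])*100).round(2))
E
python3 -c "
from h import *
go([.535,-.1415,.2],1)"
```

```text
t 1.6 pos [ 0.4735 -0.2061  0.2051] F [-1.1  0.6  0.2] gap 1.0
turn [-0.     0.001  0.018] shift cm [ 6.38 -6.24  0.5 ]
```

Request:
drive_tool:
  plan: [0,0,0.018,3.2,-3.1,0,-1,0,0,0,3.2,-3.1,0,-1,0,0,0,0,0,3,-1,0,0,0,0,0,3,-1,0,0,0,0,0,0,-1]

```text
t: 2.1
eef_pos: [0.5332, -0.1413, 0.1401]
ee_rot: [-3.138, -0.028, 0.015]
wrist_force: [-0.6, 0.9, -0.4]
finger_gap: 0.997
grasp_force: 0.0
```

```bash
python3 -c "
from h import *
go([.535,-.1415,.07],1)
im=robot.capture('side');t=robot.capture('top')
cv2.imwrite('pics/v1.png',np.hstack([cv2.resize(im[130:260,220:350],(400,400)),cv2.resize(t[125:215,250:340],(400,400))]))"
```

```text
t 2.1 pos [ 0.5332 -0.1413  0.1401] F [-0.6  0.9 -0.4] gap 0.997
turn [-0.004  0.01   0.   ] shift cm [0.25 0.05 7.01]
```

View pics/v1.png

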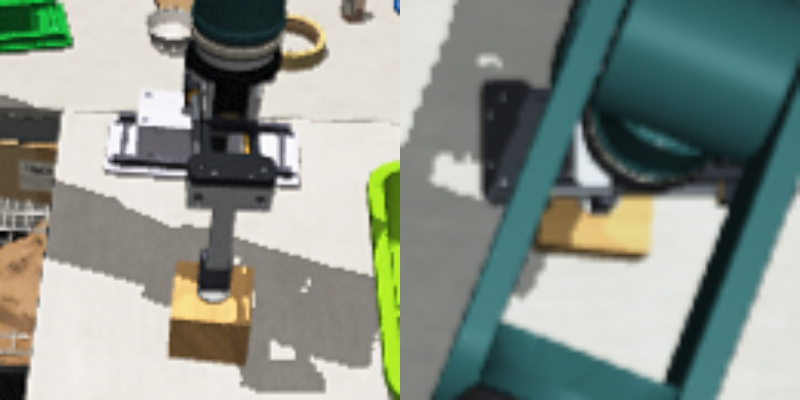

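The side crop shows the near finger at (225,235) lined up with the paddle at (215,275) and the collar on the holder. The top view is mostly hidden by the arm. I'm descending.

Request:
drive_tool:
  plan: [0,0,0,0,0,2,-1,0,0,0,0,0,2,-1,0,0,0,0,0,2,-1,0,0,0,0,0,1,-1,0,0,0,0,0,0,-1]

```text
t: 2.7
eef_pos: [0.5359, -0.1429, 0.0756]
ee_rot: [-3.141, -0.024, 0.001]
wrist_force: [-0.6, -0.2, 0.6]
finger_gap: 1.0
grasp_force: 0.0
```

Request:
drive_tool:
  plan: [0,0,0,0,0,0,0,0,0,0,0,0,0,0.5,0,0,0,0,0,0,0.7,0,0,0,0,0,0,1,0,0,0,0,0,0,1]
  grip_force: 15

```text
t: 3.2
eef_pos: [0.5363, -0.1427, 0.0759]
ee_rot: [3.141, 0.025, 0.001]
wrist_force: [-0.4, -0.1, 0.5]
finger_gap: 0.608
grasp_force: 0.0
```

Request:
drive_tool:
  plan: [0,0,0,0,0,0,1,0,0,0,0,0,0,1,0,0,0,0,0,0,1,0,0,0,0,0,0,1,0,0,0,0,0,0,1]
  grip_force: 15

```text
t: 3.7
eef_pos: [0.5361, -0.1426, 0.0754]
ee_rot: [3.141, 0.025, -0.0]
wrist_force: [0.6, -0.8, -0.7]
finger_gap: 0.183
grasp_force: 0.0
```

Request:
drive_tool:
  plan: [0,0,0,0,0,0,0.5,0,0,0,0,0,0.3,0.5,0,0,0,0,0,0.2,0.5,0,0,0,0,0,0,0.7,0,0,0,0,0,0,1]
  grip_force: 15

```text
t: 4.2
eef_pos: [0.536, -0.1426, 0.0701]
ee_rot: [-3.141, -0.025, 0.001]
wrist_force: [-0.2, 0.1, -1.9]
finger_gap: 0.149
grasp_force: 15.0
```

Request:
drive_tool:
  plan: [0,0,0,0,0,0,1,0,0,0,0,0,0,1,0,0,0,0,0,0,1,0,0,0,0,0,0,1,0,0,0,0,0,0,1]
  grip_force: 15

```text
t: 4.7
eef_pos: [0.5361, -0.1426, 0.0704]
ee_rot: [3.141, 0.025, -0.0]
wrist_force: [0.6, 1.0, -1.7]
finger_gap: 0.149
grasp_force: 15.0
```

Request:
drive_tool:
  plan: [0,0,0,0,0,0,1,0,0,0,0,0,0,1,0,0,0,0,0,-1,1,0,0,0,0,0,-2,1,0,0,0,0,0,-2,1]
  grip_force: 50

```text
t: 5.2
eef_pos: [0.536, -0.1426, 0.1214]
ee_rot: [-3.141, -0.025, 0.001]
wrist_force: [-0.6, -0.2, -1.2]
finger_gap: 0.143
grasp_force: 50.0
```

Request:
drive_tool:
  plan: [0,0,0,0,0,-2,1,0,0,0,0,0,-2,1,0,0,0,0,0,-3,1,0,0,0,0,0,-1,1,0,0,0,0,0,0,1]

```text
t: 5.7
eef_pos: [0.5373, -0.1431, 0.2032]
ee_rot: [3.139, 0.025, 0.008]
wrist_force: [0.2, 0.1, -2.3]
finger_gap: 0.147
grasp_force: 50.0
```

```bash
python3 -c "
from h import *
go([.515,.127,.20],-3)
im=robot.capture('side')
cv2.imwrite('pics/v2.png',cv2.resize(im[110:240,220:350],(520,520)))"
```

```text
t 5.7 pos [ 0.5373 -0.1431  0.2032] F [ 0.2  0.1 -2.3] gap 0.147
turn [ 0.002 -0.005  0.068] shift cm [ -1.81 -27.04   0.26]
```

View pics/v2.png

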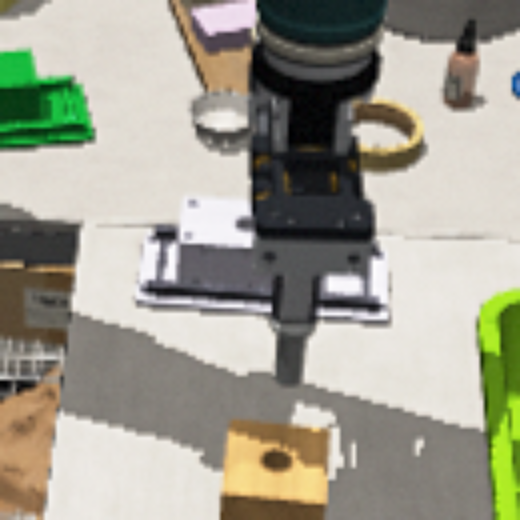

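The pin is out of the holder and hangs straight; its shaft tip is at crop (290,380) and the holder is empty at (278,460). Now I'm carrying it over the rail.

Request:
drive_tool:
  plan: [0,0,0.068,0,0,0,1,0,0,0,-0.3,-3,0,1,0,0,0,-0.3,-4,0,1,0,0,0,-0.3,-4,0,1,0,0,0,-0.3,-4,0,1]

```text
t: 6.25
eef_pos: [0.5307, 0.0091, 0.198]
ee_rot: [-3.14, 0.083, 0.006]
wrist_force: [-0.2, 0.4, -1.7]
finger_gap: 0.145
grasp_force: 50.0
```

Request:
drive_tool:
  plan: [0,0,0,-0.3,-4,0,1,0,0,0,-0.3,-4,0,1,0,0,0,0,-3,0,1,0,0,0,0,-1,0,1,0,0,0,0,0,0,1]

```text
t: 6.75
eef_pos: [0.5314, 0.1287, 0.1986]
ee_rot: [3.14, -0.078, -0.005]
wrist_force: [1.2, -0.4, -1.9]
finger_gap: 0.144
grasp_force: 50.0
```

```bash
python3 -c "
from h import *
go([.515,.127,.16],-3)"
```

```text
t 6.75 pos [0.5314 0.1287 0.1986] F [ 1.2 -0.4 -1.9] gap 0.144
turn [0.001 0.003 0.002] shift cm [-1.62  0.25  3.86]
```

Request:
drive_tool:
  plan: [0,0,0,-1.6,0.2,1,1,0,0,0,0,0,2,1,0,0,0,0,0,1.5,1,0,0,0,0,0,0.5,1,0,0,0,0,0,0,1]

```text
t: 7.25
eef_pos: [0.5156, 0.1258, 0.1489]
ee_rot: [3.14, -0.084, -0.005]
wrist_force: [0.6, -0.4, -1.8]
finger_gap: 0.145
grasp_force: 50.0
```

```bash
python3 -c "
from h import *
go([.515,.127,.147],-3)
im=robot.capture('side');t=robot.capture('top')
cv2.imwrite('pics/s3.png',im);cv2.imwrite('pics/v3.png',np.hstack([cv2.resize(im[120:200,245:325],(480,480),interpolation=2),cv2.resize(t[130:215,170:225],(310,480),interpolation=2)]))"
```

```text
t 7.25 pos [0.5156 0.1258 0.1489] F [ 0.6 -0.4 -1.8] gap 0.145
turn [ 0.001  0.003 -0.001] shift cm [-0.06 -0.12  0.19]
```

View pics/v3.png

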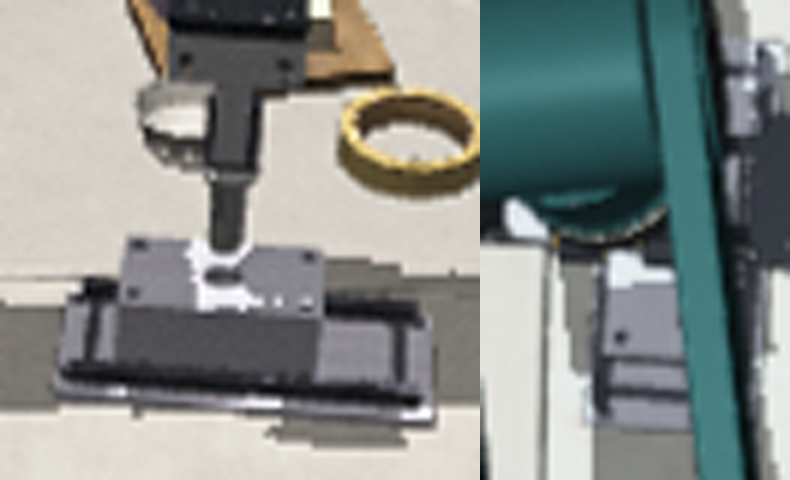

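The side crop shows the shaft axis at crop x≈228, ending at y≈248, just above the bore at (223,276). I'm converting both to x.

```bash
python3 -c "
from h import *
im=cv2.imread('pics/s3.png').astype(int)
for r in range(149,163): print(r,im[r,277:291].sum(1)//3)
f=lambda p:(np.array(p)+.5)/6-.5+[245,120]
for p in[(228.5,190),(228.5,215),(227.5,245)]:
    o,d=ray('side',f(p));print(o+d*(.1258-o[1])/d[1])
print(plane('side',f((223,276)),.065),plane('side',f((223,276)),.064))
"
```

```text
149 [216 205 111 174 103 109 107 110 107  98 110 190 209 210]
150 [211 207 151  63  66  81  84  85  77  89 153 211 209 206]
151 [210 214 207  73  52  56  61  62  71 155 216 212 209 210]
152 [209 214 204  70  48  57  59  58  84 187 216 210 210 208]
153 [211 210 205  79  47  59  62  56  81 183 214 213 206 208]
154 [208 213 202  84  48  57  61  58  87 194 211 206 208 208]
155 [210 211 202  59  49  57  64  57  97 219 211 208 208 206]
156 [206 208 200  62  56  57  61  56  96 218 210 208 206 206]
157 [208 208 198  63  67  60  60  60 103 218 211 207 208 207]
158 [208 208 172  63  68  64  59  65 121 217 209 208 208 207]
159 [221 216 171  62  68  63  56  57 121 223 209 212 209 213]
160 [240 237 203  61  63  60  57  71 160 232 186 197 198 200]
161 [243 242 240 111  68  63  67 123 232 225 128 129 131 132]
162 [241 239 240 213 164 156 171 206 226 129 133 131 134 134]
[0.51492146 0.1258     0.12637826]
[0.51589771 0.1258     0.10924033]
[0.51652924 0.1258     0.08823602]
[0.51527495 0.12701427 0.065     ] [0.51533227 0.12829625 0.064     ]
```

Request:
drive_tool:
  plan: [0,0,0,-0.8,-0.1,0,1,0,0.131,0,0,0,0,1,0,0,0,-0.8,0,0,1,0,0.131,0,0,0,0,1,0,0,0,0,0,0,1]

```text
t: 7.85
eef_pos: [0.4955, 0.1287, 0.1471]
ee_rot: [3.108, -0.079, 0.399]
wrist_force: [-1.3, 1.1, -1.7]
finger_gap: 0.145
grasp_force: 50.0
```

```bash
cat >> h.py <<'E'
L=.0624
def foot():
    s=robot.sense();return s["eef_pos"]+L*R.from_rotvec(s["ee_rot"]).as_matrix()[:,2]
def gofoot(f,yaw,tilt):
    a,b=np.radians([yaw,tilt]);tz=np.array([np.sin(b)*np.cos(a),np.sin(b)*np.sin(a),-np.cos(b)])
    print("foot now",foot().round(4));go(np.array(f)-L*tz,yaw,tilt)
E
python3 -c "
from h import *
gofoot([.516,.127,.07],-3,15);gofoot([.516,.127,.061],-3,15)"
```

```text
foot now [0.5112 0.1279 0.0867]
t 7.85 pos [0.4955 0.1287 0.1471] F [-1.3  1.1 -1.7] gap 0.145
turn [0.001 0.006 0.002] shift cm [0.   0.06 1.74]
foot now [0.5112 0.1279 0.0867]
t 7.85 pos [0.4955 0.1287 0.1471] F [-1.3  1.1 -1.7] gap 0.145
turn [0.001 0.006 0.002] shift cm [-0.23  0.06  2.61]
```

Request:
drive_tool:
  plan: [0,0.006,0,0,0.05,0.7,1,0,0,0,0,0,0.5,1,0,0,0,0,0,0.4,1,0,0,0,0,0,0,1,0,0,0,0,0,0,1]

```text
t: 8.35
eef_pos: [0.5051, 0.1278, 0.1339]
ee_rot: [3.105, -0.082, 0.417]
wrist_force: [-0.3, -0.4, -2.5]
finger_gap: 0.145
grasp_force: 50.0
```

```bash
python3 -c "
from h import *
gofoot([.516,.127,.061],-3,15)
im=robot.capture('side')
cv2.imwrite('pics/v4.png',cv2.resize(im[135:195,255:315],(600,600),interpolation=2))"
```

```text
foot now [0.5215 0.1269 0.0737]
t 8.35 pos [0.5051 0.1278 0.1339] F [-0.3 -0.4 -2.5] gap 0.145
turn [ 0.    -0.005 -0.   ] shift cm [-0.83  0.02  1.08]
```

View pics/v4.png

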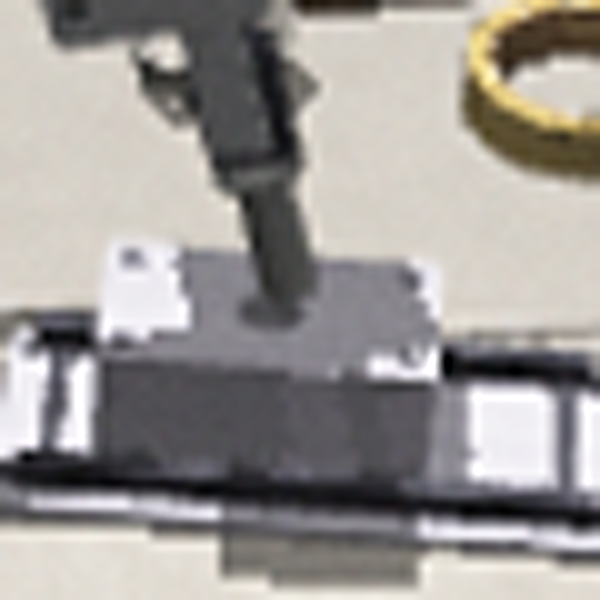

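The tilted pin's foot at crop (285,300) is just above the bore (270,312), about 5 mm too far in +x, which agrees with the computed foot position. I'm correcting x before lowering.

Request:
drive_tool:
  plan: [0,0,0,-0.5,0,0,1,0,0,0,0,0,0,1,0,0,0,0,0,0,1,0,0,0,0,0,0,1,0,0,0,0,0,0,1]

```text
t: 8.9
eef_pos: [0.4997, 0.1282, 0.1328]
ee_rot: [3.105, -0.081, 0.419]
wrist_force: [-0.0, 0.1, -0.6]
finger_gap: 0.149
grasp_force: 50.0
```

```bash
python3 -c "
from h import *
gofoot([.516,.127,.061],-3,15)"
```

```text
foot now [0.5162 0.1273 0.0726]
t 8.9 pos [0.4997 0.1282 0.1328] F [-0.   0.1 -0.6] gap 0.149
turn [-0.    -0.006  0.   ] shift cm [-0.29  0.03  1.12]
```

Request:
drive_tool:
  plan: [0,0,0,-0.06,0.02,0.2,1,0,0,0,-0.05,0,0.2,1,0,0,0,-0.05,0,0.2,1,0,0,0,0,0,0,1,0,0,0,0,0,0,1]

```text
t: 9.4
eef_pos: [0.4996, 0.1279, 0.1263]
ee_rot: [3.105, -0.081, 0.418]
wrist_force: [-0.2, 0.0, -1.7]
finger_gap: 0.147
grasp_force: 50.0
```

Request:
drive_tool:
  plan: [0,0,0,-0.02,0,0.1,1,0,0,0,-0.02,0,0.1,1,0,0,0,-0.02,0,0.1,1,0,0,0,0,0,0,1,0,0,0,0,0,0,1]

```text
t: 9.9
eef_pos: [0.4999, 0.1281, 0.1233]
ee_rot: [3.106, -0.081, 0.418]
wrist_force: [-1.1, 1.0, -1.7]
finger_gap: 0.145
grasp_force: 50.0
```

```bash
python3 -c "
from h import *
gofoot([.516,.127,.061],-3,15)"
```

```text
foot now [0.5164 0.1272 0.0631]
t 9.9 pos [0.4999 0.1281 0.1233] F [-1.1  1.  -1.7] gap 0.145
turn [-0.    -0.006  0.   ] shift cm [-0.05  0.02  0.2 ]
```

No contact, and the lower edge is already below the block's top. Going a little deeper.

Request:
drive_tool:
  plan: [0,0,0,-0.02,0,0.1,1,0,0,0,-0.02,0,0.1,1,0,0,0,-0.02,0,0.08,1,0,0,0,0,0,0,1,0,0,0,0,0,0,1]

```text
t: 10.4
eef_pos: [0.4999, 0.1284, 0.1204]
ee_rot: [3.106, -0.081, 0.418]
wrist_force: [0.2, 2.4, -1.6]
finger_gap: 0.142
grasp_force: 50.0
```

```bash
python3 -c "
from h import *
gofoot([.516,.127,.060],-3,15);print(robot.sense()['moment'].round(2))"
```

```text
foot now [0.5163 0.1276 0.0602]
t 10.4 pos [0.4999 0.1284 0.1204] F [ 0.2  2.4 -1.6] gap 0.142
turn [-0.001 -0.006  0.   ] shift cm [0.   0.05 0.01]
[0.71 0.43 0.22]
```

```bash
python3 -c "
from h import *
f0=np.array([.5163,.1276,.0602]);tl=[15.3,12,9,6,3,0];fx=[.5163,.5162,.516,.5158,.5156,.5154]
P=[]
for t,x in zip(tl,fx):
    a,b=np.radians([-3,t]);tz=np.array([np.sin(b)*np.cos(a),np.sin(b)*np.sin(a),-np.cos(b)])
    P.append((np.array([x,.1276,.0605])-L*tz,R.from_euler('z',-3,degrees=True)*R.from_rotvec([np.pi,0,0])*R.from_rotvec([0,b,0])))
for (p,r),(q,s) in zip(P,P[1:]): print((r.inv()*s).as_rotvec().round(3),(r.inv().apply(q-p)*100).round(3),(s.inv().apply(q-p)*100).round(3))
"
```

```text
[ 0.    -0.058 -0.   ] [0.35  0.001 0.008] [ 0.349  0.001 -0.012]
[ 0.    -0.052  0.   ] [0.307 0.001 0.004] [ 0.307  0.001 -0.012]
[ 0.    -0.052 -0.   ] [0.307 0.001 0.005] [ 0.307  0.001 -0.011]
[-0.    -0.052  0.   ] [0.307 0.001 0.006] [ 0.307  0.001 -0.01 ]
[ 0.    -0.052 -0.   ] [0.307 0.001 0.008] [ 0.307  0.001 -0.009]
```

Request:
drive_tool:
  plan: [0,-0.029,0,0.17,0,0,1,0,-0.029,0,0.17,0,0,1,0,-0.05,0,0.3,0,0,1,0,0,0,0,0,0,1,0,0,0,0,0,0,1]

```text
t: 10.9
eef_pos: [0.5062, 0.1281, 0.1217]
ee_rot: [3.127, -0.082, 0.251]
wrist_force: [-1.3, 4.5, -0.9]
finger_gap: 0.143
grasp_force: 50.0
```

```bash
python3 -c "
from h import *
gofoot([.5158,.1276,.0605],-3,6);print(robot.sense()['moment'].round(2))"
```

```text
foot now [0.5162 0.1276 0.0601]
t 10.9 pos [0.5062 0.1281 0.1217] F [-1.3  4.5 -0.9] gap 0.143
turn [-0.001 -0.055  0.   ] shift cm [ 0.31 -0.   -0.03]
[0.96 0.35 0.1 ]
```

A +y side force is building, which means the bore lies slightly further to +y. I'm following it while straightening.

Request:
drive_tool:
  plan: [0,0,0,0,-0.06,0,1,0,-0.055,0,0.31,-0.03,0,1,0,-0.05,0,0.3,0,0,1,0,0,0,0,0,0,1,0,0,0,0,0,0,1]

```text
t: 11.4
eef_pos: [0.5124, 0.128, 0.1226]
ee_rot: [3.137, -0.082, 0.088]
wrist_force: [-0.9, 2.0, -2.0]
finger_gap: 0.147
grasp_force: 50.0
```

```bash
python3 -c "
from h import *
gofoot([.5154,.1283,.0605],-3,0);print(robot.sense()['moment'].round(2))"
```

```text
foot now [0.5159 0.1277 0.0603]
t 11.4 pos [0.5124 0.128  0.1226] F [-0.9  2.  -2. ] gap 0.147
turn [ 0.001 -0.056  0.   ] shift cm [ 0.3  -0.05 -0.01]
[0.56 0.13 0.04]
```

Request:
drive_tool:
  plan: [0,-0.028,0,0.15,-0.03,0,1,0,-0.028,0,0.15,-0.02,0,1,0,0,0,0,0,0,1,0,0,0,0,0,0,1,0,0,0,0,0,0,1]

```text
t: 11.9
eef_pos: [0.5156, 0.1281, 0.1229]
ee_rot: [3.14, -0.082, -0.001]
wrist_force: [-0.8, 0.2, -2.0]
finger_gap: 0.147
grasp_force: 50.0
```

```bash
python3 -c "
from h import *
gofoot([.5154,.128,.0605],-3,0);print(robot.sense()['moment'].round(2))"
```

```text
foot now [0.5156 0.1281 0.0605]
t 11.9 pos [0.5156 0.1281 0.1229] F [-0.8  0.2 -2. ] gap 0.147
turn [ 0.001  0.    -0.   ] shift cm [-0.02  0.01 -0.  ]
[-0.02  0.03  0.01]
```

Upright and force-free. Sliding down gently.

Request:
drive_tool:
  plan: [0,0,0,0,0,0.15,1,0,0,0,0,0,0.15,1,0,0,0,0,0,0.15,1,0,0,0,0,0,0.15,1,0,0,0,0,0,0,1]

```text
t: 12.4
eef_pos: [0.5151, 0.1285, 0.1165]
ee_rot: [3.14, -0.082, -0.003]
wrist_force: [-0.3, 0.0, -2.2]
finger_gap: 0.145
grasp_force: 50.0
```

Request:
drive_tool:
  plan: [0,0,0,0,0,0.15,1,0,0,0,0,0,0.15,1,0,0,0,0,0,0.15,1,0,0,0,0,0,0.15,1,0,0,0,0,0,0,1]

```text
t: 12.9
eef_pos: [0.5152, 0.1285, 0.1106]
ee_rot: [3.14, -0.082, -0.003]
wrist_force: [-0.0, -0.3, -2.1]
finger_gap: 0.148
grasp_force: 50.0
```

Request:
drive_tool:
  plan: [0,0,0,0,0,0.25,1,0,0,0,0,0,0.25,1,0,0,0,0,0,0.25,1,0,0,0,0,0,0.25,1,0,0,0,0,0,0,1]

```text
t: 13.4
eef_pos: [0.515, 0.1285, 0.1003]
ee_rot: [3.14, -0.082, -0.003]
wrist_force: [0.1, -0.9, -1.7]
finger_gap: 0.15
grasp_force: 50.0
```

Request:
drive_tool:
  plan: [0,0,0,0,0,0.25,1,0,0,0,0,0,0.25,1,0,0,0,0,0,0.25,1,0,0,0,0,0,0.25,1,0,0,0,0,0,0,1]

```text
t: 13.9
eef_pos: [0.515, 0.1285, 0.0903]
ee_rot: [3.14, -0.082, -0.003]
wrist_force: [-0.1, -0.2, -1.9]
finger_gap: 0.145
grasp_force: 50.0
```

Request:
drive_tool:
  plan: [0,0,0,0,0,0.25,1,0,0,0,0,0,0.25,1,0,0,0,0,0,0.25,1,0,0,0,0,0,0.2,1,0,0,0,0,0,0,1]

```text
t: 14.4
eef_pos: [0.515, 0.1285, 0.0809]
ee_rot: [3.14, -0.082, -0.003]
wrist_force: [0.6, -0.1, -2.7]
finger_gap: 0.142
grasp_force: 50.0
```

Request:
drive_tool:
  plan: [0,0,0,0,0,0.1,1,0,0,0,0,0,0.1,1,0,0,0,0,0,0.1,1,0,0,0,0,0,0,1,0,0,0,0,0,0,1]

```text
t: 14.9
eef_pos: [0.5154, 0.1285, 0.0784]
ee_rot: [3.14, -0.082, -0.002]
wrist_force: [0.4, -0.6, -3.3]
finger_gap: 0.148
grasp_force: 50.0
```

Request:
drive_tool:
  plan: [0,0,0,0,0,0.04,1,0,0,0,0,0,0.04,1,0,0,0,0,0,0.04,1,0,0,0,0,0,0,1,0,0,0,0,0,0,1]

```text
t: 15.4
eef_pos: [0.5153, 0.1285, 0.0772]
ee_rot: [3.14, -0.082, -0.002]
wrist_force: [-0.6, -0.1, -2.4]
finger_gap: 0.148
grasp_force: 50.0
```

Request:
drive_tool:
  plan: [0,0,0,0,0,0.04,1,0,0,0,0,0,0.03,1,0,0,0,0,0,0.03,1,0,0,0,0,0,0,1,0,0,0,0,0,0,1]

```text
t: 15.9
eef_pos: [0.5153, 0.1285, 0.0762]
ee_rot: [3.14, -0.082, -0.002]
wrist_force: [0.8, 0.2, -2.4]
finger_gap: 0.147
grasp_force: 50.0
```

Request:
drive_tool:
  plan: [0,0,0,0,0,0.04,1,0,0,0,0,0,0.03,1,0,0,0,0,0,0,1,0,0,0,0,0,0,1,0,0,0,0,0,0,1]

```text
t: 16.4
eef_pos: [0.5154, 0.1285, 0.0761]
ee_rot: [-3.141, 0.082, 0.001]
wrist_force: [-2.1, -0.8, 3.1]
finger_gap: 0.141
grasp_force: 50.0
```

Collar contact at the expected height, with about 5 N. Letting go.

Request:
drive_tool:
  plan: [0,0,0,0,0,0,1,0,0,0,0,0,0,0.6,0,0,0,0,0,0,0.4,0,0,0,0,0,0,0,0,0,0,0,0,0,0]
  grip_force: 5

```text
t: 16.9
eef_pos: [0.5153, 0.1285, 0.0753]
ee_rot: [3.14, -0.082, -0.002]
wrist_force: [0.6, 0.5, 1.2]
finger_gap: 0.419
grasp_force: 0.0
```

Request:
drive_tool:
  plan: [0,0,0,0,0,0,0,0,0,0,0,0,-1,0,0,0,0,0,0,-3,0,0,0,0,0,0,-4,0,0,0,0,0,0,-4,0]

```text
t: 17.4
eef_pos: [0.5151, 0.1285, 0.1972]
ee_rot: [3.14, -0.082, -0.002]
wrist_force: [0.7, -0.9, -0.2]
finger_gap: 0.502
grasp_force: 0.0
```

Request:
drive_tool:
  plan: [0,0,0,0,3,-2,0,0,0,0,0,4,0,0,0,0,0,0,4,0,0,0,0,0,0,4,0,0,0,0,0,0,0,0,0]

```text
t: 17.9
eef_pos: [0.5075, -0.0254, 0.2165]
ee_rot: [3.138, -0.092, 0.0]
wrist_force: [1.1, 1.0, -0.7]
finger_gap: 0.501
grasp_force: 0.0
```

```bash
python3 -c "
from h import *
im=robot.capture('side');t=robot.capture('top')
cv2.imwrite('pics/v5.png',np.hstack([cv2.resize(im[130:200,245:325],(480,420),interpolation=2),cv2.resize(t[130:210,170:230],(315,420),interpolation=2)]))"
```

```text
(no output)
```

View pics/v5.png

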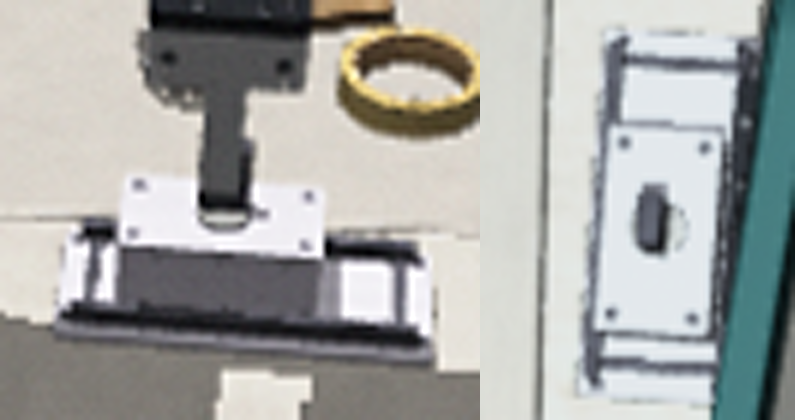

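The pin stands upright, with its collar on the block at side crop (225,215) and its paddle at top crop (655,220). The gripper is clear of it, so I'm handing in.

```bash
python3 -c "
from workcell import robot
print(robot.sign_off())"
```

```text
the job is handed in; nothing more can be done
None
```

The stop pin is in the block's bore, collar seated and released, and the job is handed in at about 18 s of the 64 s; sign-off returned no verdict. The last pictures show it upright with the gripper clear, and the highest contact force I read was about 5 N.

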